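Seat the punch guide plate on its twin pins and lock it

TASK

Pick up the aluminium punch guide plate by its lug, fit both of its holes over the two upright pins of the punching fixture and let it down until it lies flush on the block, feeling for the pins instead of forcing it: never push plate and fixture together with more than about 30 N. Then swing the fixture's keeper arm fully over the plate's edge to its stop, let go, and leave the other things on the bench where they are.

Things in the scene. Friction and masses are not known exactly. Their poses are not given: they have to be found in the camera images.
- plate: loose aluminium plate, 80 (x) x 160 (y) x 8 thick, 0.28 to 0.46 kg, the same either way round; through holes of 13 diameter at x=0, y=-55 and +55. Brass guide bushes on it are decoration. Origin: centre of its underside; z up. It starts flat on the bench.
- plate_lug (a point): point 31 above the plate's underside, in the middle of its upright grip lug; the lug is 14 (plate's x) x 34 (y), its top 42 above the plate's underside
- fixture: punching fixture fixed to the bench: dark steel block, x -53 to +77, y -85 to +125, deck (flat top) 30 above the bench; carries the two pins and the keeper. The plate goes on with its long side along the fixture's y, either way round, and is flush when its underside is on the deck. Origin: on the bench, under the zero mark; z up.
- zero_mark (a point): point on the deck, fixture x=0, y=0: a white zero line crosses the pin slot. Two steel pins, 10 diameter, 110 apart along the fixture's y, rise 18 above the deck, the top 5 tapering to 6.4. They sit on a bar clamped by hand in the slot: the middle between the pins is at fixture x=0, y anywhere from +6 to +34: not measured, see it or feel for it. It stays put under allowed forces.
- keeper (a joint): keeper arm angle (rad), upright axis: 0 = closed at its stop, arm pointing along the fixture's -x over the plate's edge; grows as it opens (turning clockwise from above), starts at 1.3 to 1.9 (near the fixture's +y); stays where left; 2 N at its post move it. Flat arm, 16 wide, reach 40, underside 10 above the deck (2 above a flush plate), 8 thick.
- keeper_post (a point): point on the upright post (14 diameter, from 48 to 83 above the bench) near the arm's end, 70 above the bench, 32 from the keeper's axis; pinch or push it to swing the arm
- keeper_pivot (a point): point on the keeper's upright axis, 70 above the bench, at x=62, y=70 in the fixture's frame
- hammer: small hammer lying flat, 240 long, wooden handle, bystander; origin under its middle
- graver: graver (pointed tool with a wooden handle) lying flat, 150 long, bystander; origin under its middle
- cup: white mug, 80 across, 90 tall, bystander; origin: centre of its underside
- jug: big lidded drinking jug, 120 across, 200 tall, bystander; origin: centre of its underside
- parts_box: clear open parts box, 100 x 150 x 28, bystander; origin: centre of its underside
- medal: loose brass medal, 38 across, 5 thick, bystander; origin: centre of its underside
- jar: small amber jar, 44 across, 50 tall, bystander; origin: centre of its underside
Mind the look-alikes: they are no part of the job. What is shaped like the fixture but pink is not meant.

How it is judged (in metres and radians):
On the way, in this order (a step that is already met when the one before it is completed fails the run):
1. the plate lies flush on the fixture's deck with both pins through its holes, the keeper still open (z of plate in the frame of fixture between 0.0275 and 0.032 m and angle between plate's own z axis and vertical below 0.03 rad and angle between the x axis of plate and the x axis of fixture, either way round below 0.08 rad and x of plate in the frame of fixture between -0.005 and 0.005 m and y of plate in the frame of fixture between 0.001 and 0.039 m and value of joint keeper above 0.8 rad), for 0.2 s.
2. the keeper is swung over the plate to its stop (z of plate in the frame of fixture between 0.0275 and 0.032 m and angle between plate's own z axis and vertical below 0.03 rad and angle between the x axis of plate and the x axis of fixture, either way round below 0.08 rad and x of plate in the frame of fixture between -0.005 and 0.005 m and y of plate in the frame of fixture between 0.001 and 0.039 m and value of joint keeper below 0.15 rad), for 0.2 s.
At the end, for the whole second after the job is handed in: Plate at rest on the deck, pins through both holes (underside within 2 mm of the deck, level to 0.03 rad, square to 0.08 rad, centre within 5 mm of fixture x=0 and at y 1 to 39 mm), keeper within 0.15 rad of its closed stop (all of step 2 and linear speed of plate below 0.02 m/s and angular speed of plate below 0.1 rad/s); the robot touches nothing.
It fails at once if plate and fixture pushed together with more than 30 N (contact force between plate and fixture above 30 N).
It fails at once if a bystander moved more than 30 mm (distance of any of hammer, graver, cup, jug, parts_box, medal, jar from where it was at the start of the episode above 0.03 m).
It also fails if it takes over 70 s, if anything falls off the work surface, if the arm or the gripper's body presses on something with over 40 N, if the wrist force passes 120 N, or if a joint passes its speed limit or range.

ROBOT

A 6-joint arm with a two-finger parallel gripper is mounted at the origin on the work surface. World frame = base frame: x ahead of the robot, y to its left, z up, the work surface at z = 0. Lengths are in mm, angles in rad, forces in N, time in s.
With the tool pointing down it reaches from about 300 to 775 mm from the base axis. Payload 14.6 kg.
Tool frame: the origin (TCP) lies at the very end of the fingers, on their centre line; the grasp point (between the pads) lies 19 mm behind it; z points along the fingers, y is the line along which they close (so a half turn about z gives the same grasp; the last joint's range is limited). The gripper opens to 94 mm and grips with 3 to 60 N. Pads are 16 mm wide; open, the fingers measure 119 mm over their backs; the gripper's body (75 mm by 177 mm) begins 78 mm behind the grasp point.
Start: joints at [1.125, 0.3, 1.521, -0, 1.321, -0.067], TCP at [203.39, 511.001, 205.446] pointing down, gripper open.
Joint ranges: [-3.03, 3.03], [-0.79, 2.21], [0.23, 2.52], [-1.04, 4.18], [0, 3.07], [-2.55, 2.55]. Speed limits (rad/s): [2.22, 2.22, 2.57, 3.14, 3.14, 3.14].

INTERFACE

Orientations are given as [roll, pitch, yaw] about the fixed x, y, z axes, in that order (R = Rz(yaw) Ry(pitch) Rx(roll)).
In Python, from cell import manip, camera, get_calibration gives the robot as it stands.
- The arm moves only by the tool arm_command, never from a script. Its argument "targets" is a list of rows, each an object of numbers: "hand": the opening, from -1 (shut) to 1 (fully open), so that 0 is half open; "x", "y", "z": the shift along the tool's x, y, z in m; "yaw": the turn about the tool's z in rad. In form: [{"hand": .., "x": .., "y": .., "z": .., "yaw": ..}, ...]. A call has 1 to 10 rows; each row shifts and turns the commanded pose from where the row before left it, along the tool's axes as they then stand; what a row does not reach is not made up. A row lasts 1/10 s, in which the tool goes at most 50 mm and 8.59 degrees, less where a joint would pass 70% of its speed; a pose out of reach is approached as far as the arm can. A call is refused whole if a number of a shift passes 0.05 or a number of a turn 0.15, either way. A call with a gripper value outside its range is refused whole. The fingers move at their own pace and stop on an object; "newtons" is the grip in N (left out, the last holds). Time passes only in rows, so rows that do not move let the fingers close. It gives the time, the measured TCP pose, the force, the opening and the grip force at its end, in the units of the state.
- manip.read_state(): the state, without advancing time (a new reading comes with each control period).
- camera(name): name is "scene" or "side" or "wrist"; returns the picture (400x640x3 uint8, red, green, blue); there is no depth.
- get_calibration(name): a dict with "K" (3x3 intrinsics, pixels), "cam_to_world" (4x4, takes a point from camera to world coordinates). Camera axes: x right, y up, looking along -z (the intrinsics and any distortion apply to the point x, -y, -z); pixel columns grow to the right and rows downward; lengths in mm; the calibration is good to about 2 mm. A picture is of the moment at which its call begins: read the wrist's pose just before it. get_calibration takes no time and is no camera call; for the wrist camera it gives the pose at the moment of the call.
- manip.sign_off(): hands the job in; it is judged then, once.
The state is a dict: "clock": time; "joints": joint angles; "qd": joint speeds; "effort": joint torques, N m; "eef_pos": TCP position; "eef_rot": TCP orientation; "wrist_force": force on the tool from outside, world axes, zero at the start; "moment": the same for the moment, N m; "finger_gap": finger opening in mm; "finger_force": force on a finger pad.
Only numpy, scipy, OpenCV 4.12 (cv2) and the standard library are available. Lean on these libraries where they do the work, as an engineer would, in place of code of your own. Each camera call takes 0.05 s, during which the arm holds its last target. There are 200 camera calls.

## Working session

There is one attempt and no reset: what is moved stays moved. The work goes in short steps, Python scripts to look and compute and a tool call to move; the robot and the scene stay as the last step left them, time stands still between calls to the robot, and variables do not carry over. Pictures are saved under pics/ and viewed, at most 10 in all, crops included, and the job is handed in when it is done.

Besides the shell and the picture viewer there is one more tool, called after ">>>" as a command line: name --argument value ..., lists and objects as JSON in quotes. arm_command: Moves the arm, as the interface text tells. Its arguments: {"type":"object","properties":{"targets":{"type":"array"},"newtons":{"type":"number"}},"required":["targets"]}

```bash
mkdir -p pics; ls
cat > h.py <<'E'
import numpy as np, cv2
from cell import manip, camera, get_calibration
def ray(cal,u,v):
    K=np.array(cal["K"]);T=np.array(cal["cam_to_world"])
    d=cal.get("dist",None)
    p=np.linalg.inv(K)@[u,v,1]
    return T[:3,3],T[:3,:3]@[p[0],-p[1],-p[2]]
def onz(cal,u,v,z):
    o,d=ray(cal,u,v);return o+d*(z-o[2])/d[2]
def proj(cal,P):
    K=np.array(cal["K"]);T=np.array(cal["cam_to_world"])
    q=T[:3,:3].T@(np.array(P)-T[:3,3]);q=K@[q[0],-q[1],-q[2]];return q[:2]/q[2]
E
python3 - <<'E'
from h import *
s=manip.read_state();print(s)
ims=[]
for n in("scene","side"):
    c=get_calibration(n);print(n,c)
    im=camera(n)[:,:,::-1];cv2.imwrite(f"pics/{n}0.png",im)
print(get_calibration("wrist"));cv2.imwrite("pics/wrist0.png",camera("wrist")[:,:,::-1])
E
```

```text
pics
{'clock': 0.0, 'joints': array([ 1.12540571e+00,  3.00480144e-01,  1.52160133e+00, -2.63478215e-05,
        1.32074496e+00, -6.66257439e-02]), 'qd': array([ 0.00109311, -0.00032324, -0.0009596 , -0.0018776 , -0.00149413,
        0.00026793]), 'effort': array([ 5.63646372e-04, -5.31828904e+01, -3.52712417e+01,  7.08940532e-02,
        2.45553948e-02, -1.16721890e-04]), 'eef_pos': array([203.2747462 , 510.75099299, 204.87281903]), 'eef_rot': array([-3.14035991e+00, -5.66771305e-05,  2.76283428e+00]), 'wrist_force': array([-0.72571617, -0.28907983, -0.0574533 ]), 'moment': array([-0.02942645, -0.05516447, -0.02239805]), 'finger_force': 0.0, 'finger_gap': 94.40339231553256}
scene {'K': array([[513.19490001,   0.        , 320.84944137],
       [  0.        , 513.19490001, 200.77166017],
       [  0.        ,   0.        ,   1.        ]]), 'cam_to_world': array([[-7.53178899e-01, -4.93299485e-01,  4.35174867e-01,
         1.12141227e+03],
       [ 6.57553834e-01, -5.45921937e-01,  5.19222683e-01,
         7.76442954e+02],
       [-1.85607756e-02,  6.77218471e-01,  7.35547851e-01,
    
[... 451 characters left out ...]
192e+02],
       [-8.67323836e-03,  6.23925911e-01,  7.81435367e-01,
         1.25921268e+03],
       [ 0.00000000e+00,  0.00000000e+00,  0.00000000e+00,
         1.00000000e+00]])}
{'K': array([[290.27072979,   0.        , 315.19752718],
       [  0.        , 290.27072979, 203.25974952],
       [  0.        ,   0.        ,   1.        ]]), 'cam_to_world': array([[ 3.69632667e-01, -8.99260552e-01, -2.33884911e-01,
         1.35010664e+02],
       [ 9.29177832e-01,  3.57596581e-01,  9.35587575e-02,
         5.38656971e+02],
       [-4.97255364e-04, -2.51903048e-01,  9.67752348e-01,
         3.84104241e+02],
       [ 0.00000000e+00,  0.00000000e+00,  0.00000000e+00,
         1.00000000e+00]])}
```

View pics/scene0.png

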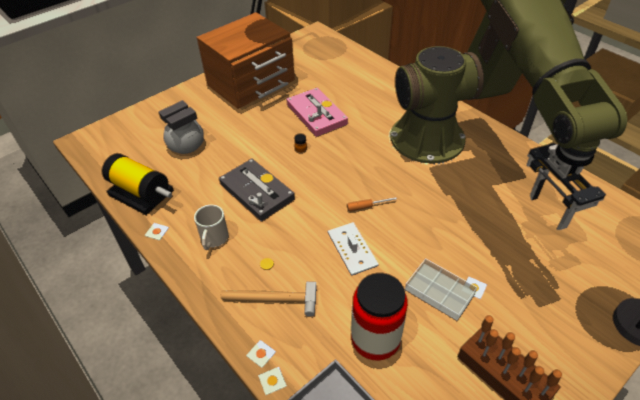

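View pics/side0.png

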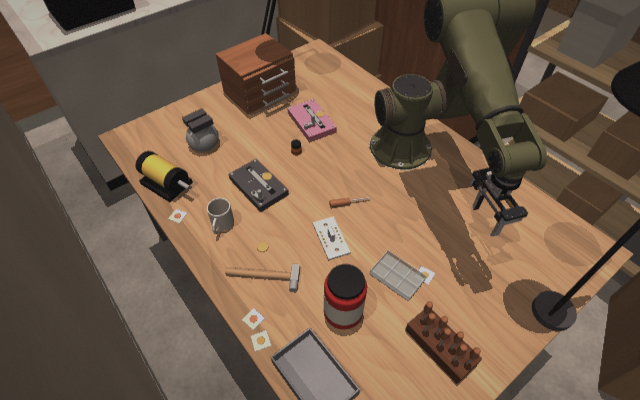

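The scene view shows the dark fixture at about (257,187), the plate at (352,247) and the pink look-alike at (317,110). The bystanders are around them. I'll segment the plate and the fixture deck next.

Run:
```python
from h import *
im=cv2.imread("pics/scene0.png")
a=cv2.resize(im[145:230,205:305],None,fx=5,fy=5,interpolation=cv2.INTER_CUBIC)[:,:]
b=cv2.resize(im[215:285,320:385],None,fx=4.6,fy=6.07,interpolation=cv2.INTER_CUBIC)
b=cv2.resize(im[215:285,320:385],None,fx=4.6,fy=4.6,interpolation=cv2.INTER_CUBIC)
h=max(a.shape[0],b.shape[0]);o=np.zeros((h,a.shape[1]+b.shape[1],3),np.uint8)
o[:a.shape[0],:a.shape[1]]=a;o[:b.shape[0],a.shape[1]:]=b;cv2.imwrite("pics/crop1.png",o);print(o.shape)
for n in("scene","side"):
    im=cv2.imread(f"pics/{n}0.png");c=get_calibration(n)
    hsv=cv2.cvtColor(im,cv2.COLOR_BGR2HSV)
    m=((hsv[...,1]<60)&(hsv[...,2]>(150 if n=="scene" else 120))).astype(np.uint8)*255
    x0=(325,218,382,280) if n=="scene" else (308,212,355,262)
    z=np.zeros_like(m);z[x0[1]:x0[3],x0[0]:x0[2]]=m[x0[1]:x0[3],x0[0]:x0[2]]
    z=cv2.morphologyEx(z,cv2.MORPH_CLOSE,np.ones((5,5)))
    k=max(cv2.findContours(z,0,1)[0],key=cv2.contourArea)
    P=np.array([onz(c,*p[0],8)[:2] for p in k],np.float32)
    print(n,"plate",cv2.minAreaRect(P))
    m=(hsv[...,2]<110).astype(np.uint8)*255
    x0=(212,150,300,222) if n=="scene" else (225,152,292,212)
    z=np.zeros_like(m);z[x0[1]:x0[3],x0[0]:x0[2]]=m[x0[1]:x0[3],x0[0]:x0[2]]
    z=cv2.morphologyEx(z,cv2.MORPH_CLOSE,np.ones((5,5)))
    k=max(cv2.findContours(z,0,1)[0],key=cv2.contourArea)
    P=np.array([onz(c,*p[0],30)[:2] for p in k],np.float32)
    print(n,"fix",cv2.minAreaRect(P))
```

```text
(425, 799, 3)
scene plate ((506.5325622558594, 170.11920166015625), (160.2080841064453, 81.4443130493164), 71.45333862304688)
scene fix ((580.35693359375, -169.794189453125), (138.92575073242188, 228.54830932617188), 1.1211800575256348)
side plate ((508.6794738769531, 169.73849487304688), (161.3759765625, 80.10535430908203), 71.17877197265625)
side fix ((581.3682250976562, -170.6614990234375), (139.5051727294922, 229.29855346679688), 1.5567620992660522)
```

View pics/crop1.png

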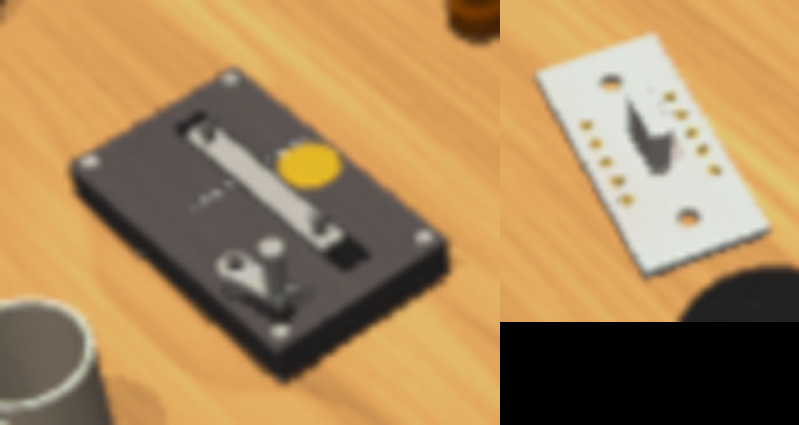

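Run:
```python
from h import *
c=get_calibration("scene");d=get_calibration("side")
print("jug",onz(c,380,295,200),onz(d,346,279,200))
print("cup",onz(c,209,213,90),"medal?",onz(c,266,264,5))
print("disc on fix",onz(c,205+310/5,145+165/5,30))
o=lambda x,y,z=30:onz(c,205+x/5,145+y/5,z).round(1)
print("corner screws",o(90,160),o(232,78),o(425,237),o(280,332))
print("pins",o(208,130,48),o(320,225,48),"ticks",o(213,195),o(285,150),"pivot",o(235,262,50))
print("plate holes",onz(c,320+(611-500)/4.6,215+82/4.6,8),onz(c,320+(688-500)/4.6,215+216/4.6,8))
```

```text
jug [655.15566549 405.52617611 200.        ] [648.94850843 399.85377164 200.        ]
cup [ 760.18392768 -128.52050495   90.        ] medal? [716.11948387  56.26304162   5.        ]
disc on fix [ 529.4664153  -182.55688869   30.        ]
corner screws [ 627.  -276.9   30. ] [ 519.  -278.1   30. ] [515.4 -88.1  30. ] [624.5 -85.2  30. ]
pins [ 567.  -232.9   48. ] [ 565.  -122.9   48. ] ticks [ 588.5 -201.5   30. ] [ 533.  -203.4   30. ] pivot [ 620.6 -130.7   50. ]
plate holes [488.60544757 119.44635323   8.        ] [523.54064872 222.87025287   8.        ]
```

>>> arm_command --targets '[{"yaw": 0.146}, {"yaw": 0.146}, {"yaw": 0.146}, {"yaw": 0.146}, {"yaw": 0.146}, {"yaw": 0.146}, {"yaw": 0.146}, {"yaw": 0.148}]'

```text
schema error: expected keys hand, x, y, z, yaw
```

>>> arm_command --targets '[{"x": -0.043, "y": 0.0205}, {"x": -0.043, "y": 0.0205}, {"x": -0.043, "y": 0.0205}, {"x": -0.043, "y": 0.0205}, {"x": -0.043, "y": 0.0205}, {"x": -0.043, "y": 0.0205}, {"x": -0.043, "y": 0.0205}, {"x": -0.043, "y": 0.0205}, {"x": -0.043, "y": 0.0205}]'

```text
schema error: expected keys hand, x, y, z, yaw
```

>>> arm_command --targets '[{"x": -0.043, "y": 0.0205}, {"x": -0.043, "y": 0.0205}, {"x": -0.043, "y": 0.0205}, {"x": -0.043, "y": 0.0205}, {"x": -0.043, "y": 0.0205}, {"x": -0.043, "y": 0.0205}, {"x": -0.043, "y": 0.0205}, {"x": -0.043, "y": 0.0205}, {}, {}]'

```text
schema error: expected keys hand, x, y, z, yaw
```

Run:
```python
from h import *
s=manip.read_state();print(s["clock"],s["eef_pos"],s["eef_rot"])
import json
c=get_calibration("wrist");json.dump({k:np.array(v).tolist() for k,v in c.items()},open("w1.json","w"))
im=camera("wrist")[:,:,::-1];cv2.imwrite("pics/w1.png",im)
```

```text
0.15 [203.30125926 510.84384237 205.04811541] [-3.14078393e+00 -8.16065961e-05  2.76279966e+00]
```

View pics/w1.png

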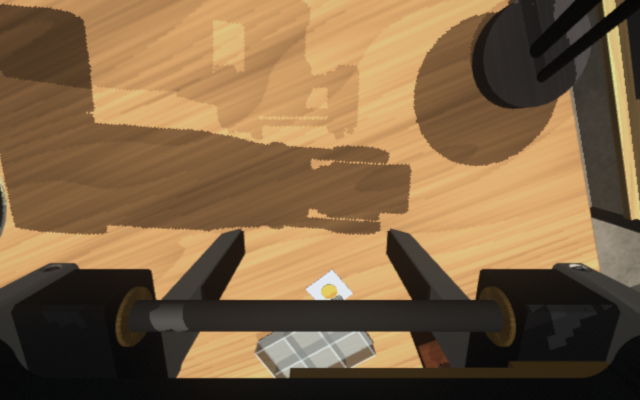

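The wrist view has the fingers at about (245,230) and (390,230), and the lower half is blocked by the gripper. The useful area is the upper half, towards tool +x. Move rows need all five keys.

>>> arm_command --targets '[{"hand": 1, "x": 0, "y": 0, "z": 0, "yaw": 0.146}, {"hand": 1, "x": 0, "y": 0, "z": 0, "yaw": 0.146}, {"hand": 1, "x": 0, "y": 0, "z": 0, "yaw": 0.146}, {"hand": 1, "x": 0, "y": 0, "z": 0, "yaw": 0.146}, {"hand": 1, "x": 0, "y": 0, "z": 0, "yaw": 0.146}, {"hand": 1, "x": 0, "y": 0, "z": 0, "yaw": 0.146}, {"hand": 1, "x": 0, "y": 0, "z": 0, "yaw": 0.146}, {"hand": 1, "x": 0, "y": 0, "z": 0, "yaw": 0.148}]'

```text
clock: 1.0
eef_pos: [203.3, 510.9, 205.3]
eef_rot: [-3.141, 0.0, 1.587]
wrist_force: [-0.0, -0.8, 0.6]
finger_gap: 94.4
finger_force: 0.0
```

>>> arm_command --targets '[{"hand": 1, "x": -0.043, "y": 0.019, "z": 0, "yaw": 0}, {"hand": 1, "x": -0.043, "y": 0.019, "z": 0, "yaw": 0}, {"hand": 1, "x": -0.043, "y": 0.019, "z": 0, "yaw": 0}, {"hand": 1, "x": -0.043, "y": 0.019, "z": 0, "yaw": 0}, {"hand": 1, "x": -0.043, "y": 0.019, "z": 0, "yaw": 0}, {"hand": 1, "x": -0.043, "y": 0.019, "z": 0, "yaw": 0}, {"hand": 1, "x": -0.043, "y": 0.019, "z": 0, "yaw": 0}, {"hand": 1, "x": -0.043, "y": 0.019, "z": 0, "yaw": 0}, {"hand": 1, "x": -0.043, "y": 0.019, "z": 0, "yaw": 0}]'

```text
clock: 1.9
eef_pos: [383.2, 126.0, 205.6]
eef_rot: [3.141, -0.0, 1.593]
wrist_force: [0.7, 1.1, 0.3]
finger_gap: 93.9
finger_force: 0.0
```

>>> arm_command --targets '[{"hand": 1, "x": -0.043, "y": 0.019, "z": 0.006, "yaw": 0}, {"hand": 1, "x": -0.043, "y": 0.019, "z": 0.006, "yaw": 0}, {"hand": 1, "x": -0.043, "y": 0.019, "z": 0.006, "yaw": 0}, {"hand": 1, "x": -0.043, "y": 0.019, "z": 0.006, "yaw": 0}, {"hand": 1, "x": -0.043, "y": 0.019, "z": 0.006, "yaw": 0}, {"hand": 1, "x": -0.043, "y": 0.019, "z": 0.006, "yaw": 0}, {"hand": 1, "x": -0.043, "y": 0.019, "z": 0.006, "yaw": 0}, {"hand": 1, "x": -0.043, "y": 0.019, "z": 0.006, "yaw": 0}, {"hand": 1, "x": -0.043, "y": 0.019, "z": 0.006, "yaw": 0}, {"hand": 1, "x": 0, "y": 0, "z": 0, "yaw": 0}]'

```text
clock: 2.9
eef_pos: [562.5, -259.3, 148.9]
eef_rot: [-3.139, -0.001, 1.589]
wrist_force: [-0.3, 1.6, -0.3]
finger_gap: 93.9
finger_force: 0.0
```

Run:
```python
from h import *
s=manip.read_state();print(s["clock"],s["eef_pos"],s["eef_rot"],s["qd"])
import json
c=get_calibration("wrist");json.dump({k:np.array(v).tolist() for k,v in c.items()},open("w2.json","w"))
im=camera("wrist")[:,:,::-1];cv2.imwrite("pics/w2.png",im)
```

```text
2.9 [ 562.48968886 -259.27374221  148.90779623] [-3.13914494e+00 -8.43072573e-04  1.58923229e+00] [ 0.06188576 -0.08271445  0.09853757  0.01191814 -0.00536658  0.04915067]
```

View pics/w2.png

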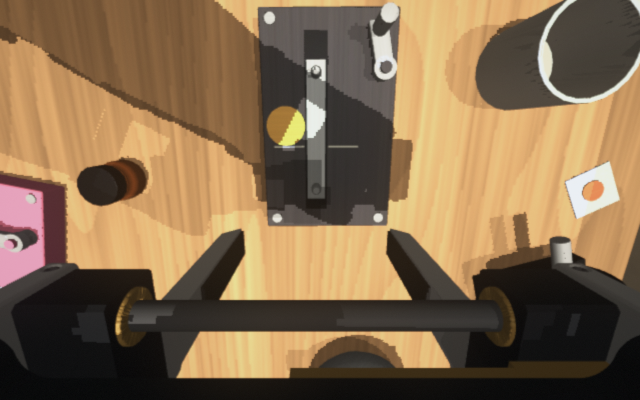

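Run:
```python
from h import *
im=cv2.imread("pics/w2.png");cr=cv2.resize(im[0:235,250:410],None,fx=3.4,fy=2.5*1,interpolation=cv2.INTER_CUBIC)
cr=cv2.resize(im[0:232,250:410],None,fx=2.55,fy=2.55,interpolation=cv2.INTER_CUBIC)
cv2.imwrite("pics/w2c.png",cv2.convertScaleAbs(cr,alpha=1.8,beta=10));print(cr.shape)
import json
w={k:np.array(v) for k,v in json.load(open("w2.json")).items()}
hs=cv2.cvtColor(im,cv2.COLOR_BGR2HSV);m=((hs[...,1]>130)&(hs[...,0]>17)&(hs[...,0]<33)).astype(np.uint8)
z=np.zeros_like(m);z[95:155,262:306]=m[95:155,262:306];M=cv2.moments(z);u,v=M["m10"]/M["m00"],M["m01"]/M["m00"]
print("disc px",u,v,cv2.boundingRect(z))
sc=cv2.imread("pics/scene0.png");hs=cv2.cvtColor(sc,cv2.COLOR_BGR2HSV);m=((hs[...,1]>150)&(hs[...,0]>17)&(hs[...,0]<33)&(hs[...,2]>150)).astype(np.uint8)
y=np.zeros_like(m);y[165:190,256:276]=m[165:190,256:276];M=cv2.moments(y);a,b=M["m10"]/M["m00"],M["m01"]/M["m00"];print("scene",a,b,cv2.boundingRect(y))
c=get_calibration("scene")
for zz in (30,35,40):print(zz,onz(w,u,v,zz),onz(c,a,b,zz))
for n,p,h in(("pinA",(316,70),48),("pinB",(316,188),48),("screw",(277,217),30),("screw",(378,217),30),("screw",(270,18),30),("tickL",(276,147),30),("tickR",(357,147),30)):print(n,onz(w,*p,h).round(1))
```

```text
(592, 408, 3)
disc px 282.31920199501246 123.0573566084788 (267, 107, 37, 38)
scene 266.64285714285717 177.8452380952381 (261, 174, 12, 9)
30 [ 527.74465852 -181.52081805   30.        ] [ 529.87165164 -183.8275991    30.        ]
35 [ 528.30377614 -181.59118037   35.        ] [ 532.55641989 -179.46931193   35.        ]
40 [ 528.86289377 -181.66154268   40.        ] [ 535.24118815 -175.11102476   40.        ]
pinA [ 560.2 -135.6   48. ]
pinB [ 562.3 -242.7   48. ]
screw [ 521.1 -279.    30. ]
screw [ 629.5 -276.9   30. ]
screw [517.4 -89.5  30. ]
tickL [ 521.1 -205.    30. ]
tickR [ 602.9 -203.4   30. ]
```

View pics/w2c.png

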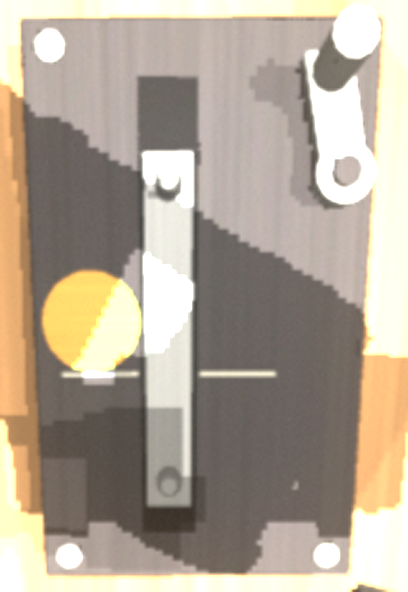

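The crop shows pin A at about (168,178) and pin B at (168,480). The zero line is at row 374. The keeper is open towards +y, with its pivot at (345,172). The yellow disc is a flat inlay at deck height, because the scene and wrist views agree at z=30.

Next I'll look at the plate the same way.

>>> arm_command --targets '[{"hand": 1, "x": 0, "y": 0, "z": 0, "yaw": 0.115}, {"hand": 1, "x": 0, "y": 0, "z": 0, "yaw": 0.115}, {"hand": 1, "x": 0, "y": 0, "z": 0, "yaw": 0.115}]'

```text
clock: 3.25
eef_pos: [562.2, -254.2, 151.8]
eef_rot: [3.141, -0.0, 1.244]
wrist_force: [-0.6, -0.6, -0.6]
finger_gap: 94.1
finger_force: 0.0
```

>>> arm_command --targets '[{"hand": 1, "x": 0.04, "y": -0.0235, "z": 0.0035, "yaw": 0}, {"hand": 1, "x": 0.04, "y": -0.0235, "z": 0.0035, "yaw": 0}, {"hand": 1, "x": 0.04, "y": -0.0235, "z": 0.0035, "yaw": 0}, {"hand": 1, "x": 0.04, "y": -0.0235, "z": 0.0035, "yaw": 0}, {"hand": 1, "x": 0.04, "y": -0.0235, "z": 0.0035, "yaw": 0}, {"hand": 1, "x": 0.04, "y": -0.0235, "z": 0.0035, "yaw": 0}, {"hand": 1, "x": 0.04, "y": -0.0235, "z": 0.0035, "yaw": 0}, {"hand": 1, "x": 0.04, "y": -0.0235, "z": 0.0035, "yaw": 0}, {"hand": 1, "x": 0, "y": 0, "z": 0, "yaw": 0}, {"hand": 1, "x": 0, "y": 0, "z": 0, "yaw": 0}]'

```text
clock: 4.25
eef_pos: [484.9, 109.0, 123.8]
eef_rot: [3.141, -0.0, 1.251]
wrist_force: [1.4, -0.8, 0.7]
finger_gap: 94.5
finger_force: 0.0
```

Run:
```python
from h import *
s=manip.read_state();print(s["clock"],s["eef_pos"],s["eef_rot"],s["wrist_force"])
import json
c=get_calibration("wrist");json.dump({k:np.array(v).tolist() for k,v in c.items()},open("w3.json","w"))
im=camera("wrist")[:,:,::-1];cv2.imwrite("pics/w3.png",im)
hs=cv2.cvtColor(im,cv2.COLOR_BGR2HSV);m=((hs[...,1]<60)&(hs[...,2]>120)).astype(np.uint8)*255
m[235:]=0
m=cv2.morphologyEx(m,cv2.MORPH_CLOSE,np.ones((5,5)))
k=max(cv2.findContours(m,0,1)[0],key=cv2.contourArea);print(cv2.boundingRect(k))
P=np.array([onz(c,*p[0],8)[:2] for p in k],np.float32);print(cv2.minAreaRect(P))
```

```text
4.25 [484.8838699  109.01809903 123.83111986] [ 3.14113740e+00 -1.29697876e-04  1.25076137e+00] [ 1.3830961  -0.75551838  0.70886703]
(275, 48, 87, 167)
((506.6369323730469, 170.35989379882812), (159.71481323242188, 80.4618911743164), 71.33651733398438)
```

View pics/w3.png

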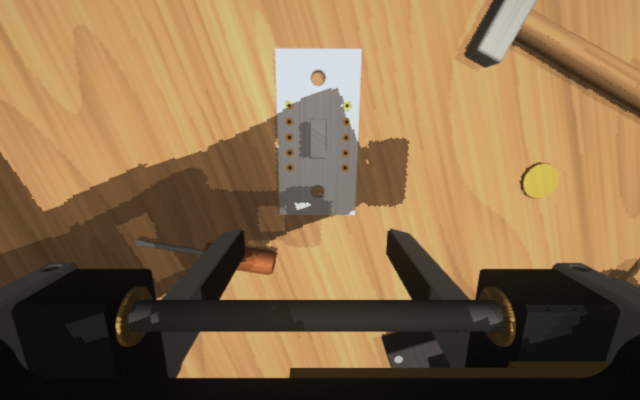

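The view shows the plate at (318,132), its holes at (318,77) and (317,191), and the lug at (318,138), square to the tool. I'll go to the lug now.

>>> arm_command --targets '[{"hand": 1, "x": 0.035, "y": 0.0007, "z": 0.02, "yaw": 0.006}, {"hand": 1, "x": 0.03, "y": 0.0006, "z": 0.02, "yaw": 0}, {"hand": 1, "x": 0, "y": 0, "z": 0.025, "yaw": 0}, {"hand": 1, "x": 0, "y": 0, "z": 0.025, "yaw": 0}, {"hand": 1, "x": 0, "y": 0, "z": 0.015, "yaw": 0}, {"hand": 1, "x": 0, "y": 0, "z": 0, "yaw": 0}, {"hand": 1, "x": 0, "y": 0, "z": 0, "yaw": 0}, {"hand": 1, "x": 0, "y": 0, "z": 0, "yaw": 0}]'

```text
clock: 5.1
eef_pos: [508.4, 168.7, 19.7]
eef_rot: [3.14, -0.001, 1.241]
wrist_force: [0.6, -0.6, 0.8]
finger_gap: 94.1
finger_force: 0.0
```

>>> arm_command --targets '[{"hand": 1, "x": 0.001, "y": -0.002, "z": 0.006, "yaw": 0}, {"hand": 1, "x": 0, "y": 0, "z": 0, "yaw": 0}, {"hand": 1, "x": 0, "y": 0, "z": 0, "yaw": 0}]'

```text
clock: 5.4
eef_pos: [506.1, 170.7, 12.5]
eef_rot: [3.142, -0.0, 1.242]
wrist_force: [-0.3, -0.3, -0.2]
finger_gap: 93.8
finger_force: 0.0
```

>>> arm_command --targets '[{"hand": -1, "x": 0, "y": 0, "z": 0, "yaw": 0}, {"hand": -1, "x": 0, "y": 0, "z": 0, "yaw": 0}, {"hand": -1, "x": 0, "y": 0, "z": 0, "yaw": 0}, {"hand": -1, "x": 0, "y": 0, "z": 0, "yaw": 0}, {"hand": -1, "x": 0, "y": 0, "z": 0, "yaw": 0}, {"hand": -1, "x": 0, "y": 0, "z": 0, "yaw": 0}, {"hand": -1, "x": 0, "y": 0, "z": 0, "yaw": 0}, {"hand": -1, "x": 0, "y": 0, "z": 0, "yaw": 0}]' --newtons 40

```text
clock: 6.2
eef_pos: [506.1, 170.6, 12.4]
eef_rot: [-3.142, 0.0, 1.242]
wrist_force: [1.0, -0.4, 0.2]
finger_gap: 33.8
finger_force: 0.0
```

>>> arm_command --targets '[{"hand": -1, "x": 0, "y": 0, "z": 0, "yaw": 0}, {"hand": -1, "x": 0, "y": 0, "z": 0, "yaw": 0}, {"hand": -1, "x": 0, "y": 0, "z": 0, "yaw": 0}, {"hand": -1, "x": 0, "y": 0, "z": 0, "yaw": 0}, {"hand": -1, "x": 0, "y": 0, "z": 0, "yaw": 0}]'

```text
clock: 6.7
eef_pos: [506.2, 170.6, 12.5]
eef_rot: [3.141, -0.0, 1.242]
wrist_force: [0.9, -0.2, -0.8]
finger_gap: 13.6
finger_force: 40.0
```

>>> arm_command --targets '[{"hand": -1, "x": 0, "y": 0, "z": -0.015, "yaw": 0}, {"hand": -1, "x": 0, "y": 0, "z": -0.025, "yaw": 0}, {"hand": -1, "x": 0, "y": 0, "z": -0.035, "yaw": 0}, {"hand": -1, "x": 0, "y": 0, "z": -0.03, "yaw": 0}, {"hand": -1, "x": 0, "y": 0, "z": -0.01, "yaw": -0.08}, {"hand": -1, "x": 0, "y": 0, "z": 0, "yaw": -0.1}, {"hand": -1, "x": 0, "y": 0, "z": 0, "yaw": -0.1}, {"hand": -1, "x": 0, "y": 0, "z": 0, "yaw": -0.068}, {"hand": -1, "x": 0, "y": 0, "z": 0, "yaw": 0}, {"hand": -1, "x": 0, "y": 0, "z": 0, "yaw": 0}]'

```text
clock: 7.7
eef_pos: [505.8, 170.6, 127.1]
eef_rot: [-3.141, 0.0, 1.588]
wrist_force: [0.2, 0.4, -4.5]
finger_gap: 13.8
finger_force: 40.0
```

>>> arm_command --targets '[{"hand": -1, "x": -0.02, "y": 0.0025, "z": 0, "yaw": 0}, {"hand": -1, "x": -0.04, "y": 0.0055, "z": 0, "yaw": 0}, {"hand": -1, "x": -0.04, "y": 0.0055, "z": 0, "yaw": 0}, {"hand": -1, "x": -0.045, "y": 0.006, "z": 0, "yaw": 0}, {"hand": -1, "x": -0.045, "y": 0.006, "z": 0, "yaw": 0}, {"hand": -1, "x": -0.045, "y": 0.006, "z": 0, "yaw": 0}, {"hand": -1, "x": -0.045, "y": 0.006, "z": 0, "yaw": 0}, {"hand": -1, "x": -0.04, "y": 0.006, "z": 0, "yaw": 0}, {"hand": -1, "x": -0.025, "y": 0.0035, "z": 0, "yaw": 0}, {"hand": -1, "x": -0.0155, "y": 0.0025, "z": 0, "yaw": 0}]'

```text
clock: 8.7
eef_pos: [562.3, -190.8, 127.1]
eef_rot: [-3.141, -0.0, 1.586]
wrist_force: [0.7, 0.7, -4.8]
finger_gap: 13.5
finger_force: 40.0
```

>>> arm_command --targets '[{"hand": -1, "x": 0, "y": 0, "z": 0.02, "yaw": 0}, {"hand": -1, "x": 0, "y": 0, "z": 0.02, "yaw": 0}, {"hand": -1, "x": 0, "y": 0, "z": 0, "yaw": 0}, {"hand": -1, "x": 0, "y": 0, "z": 0, "yaw": 0}]'

```text
clock: 9.1
eef_pos: [562.6, -188.4, 87.8]
eef_rot: [-3.141, -0.0, 1.59]
wrist_force: [-0.0, -0.9, -4.6]
finger_gap: 13.8
finger_force: 40.0
```

Run:
```python
from h import *
S=[manip.read_state() for _ in range(3)];s=S[0];print(s["clock"],s["eef_pos"],s["eef_rot"],s["wrist_force"])
P=np.array(s["eef_pos"]);ps=s["eef_rot"][2];c=get_calibration("scene");im=camera("scene")[:,:,::-1];cv2.imwrite("pics/s1.png",im)
a=cv2.resize(im[140:230,205:305],None,fx=6,fy=6,interpolation=cv2.INTER_CUBIC);cv2.imwrite("pics/s1c.png",a)
```

```text
9.1 [ 562.56607091 -188.42426877   87.81438332] [-3.14129748e+00 -2.05032254e-04  1.58975107e+00] [-0.02095261 -0.91197813 -4.64214787]
```

View pics/s1c.png

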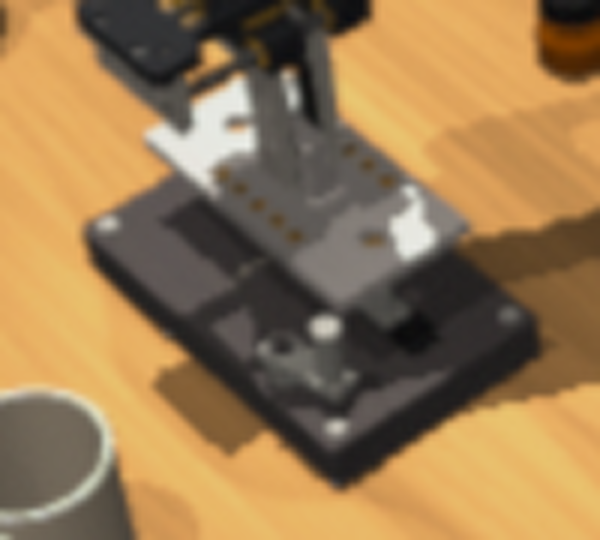

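The plate hangs level and square over the block, and the keeper is clear at (325,340). I'll go down to just above the pins and then feel for them.

>>> arm_command --targets '[{"hand": -1, "x": 0, "y": -0.001, "z": 0.012, "yaw": 0}, {"hand": -1, "x": 0, "y": 0, "z": 0.012, "yaw": 0}, {"hand": -1, "x": 0, "y": 0, "z": 0, "yaw": 0}, {"hand": -1, "x": 0, "y": 0, "z": 0, "yaw": 0}]'

```text
clock: 9.55
eef_pos: [561.3, -188.8, 63.1]
eef_rot: [-3.141, -0.0, 1.59]
wrist_force: [0.4, 0.1, -4.1]
finger_gap: 13.9
finger_force: 40.0
```

>>> arm_command --targets '[{"hand": -1, "x": 0, "y": 0, "z": 0.001, "yaw": 0}, {"hand": -1, "x": 0, "y": 0, "z": 0.001, "yaw": 0}, {"hand": -1, "x": 0, "y": 0, "z": 0, "yaw": 0}]'

```text
clock: 9.85
eef_pos: [561.5, -189.0, 61.5]
eef_rot: [3.141, 0.0, 1.59]
wrist_force: [0.0, -0.2, -3.5]
finger_gap: 13.8
finger_force: 40.0
```

>>> arm_command --targets '[{"hand": -1, "x": 0, "y": 0, "z": 0.001, "yaw": 0}, {"hand": -1, "x": 0, "y": 0, "z": 0, "yaw": 0}]'

```text
clock: 10.05
eef_pos: [561.4, -188.9, 60.4]
eef_rot: [-3.142, 0.0, 1.59]
wrist_force: [0.7, 0.3, -3.6]
finger_gap: 13.8
finger_force: 40.0
```

>>> arm_command --targets '[{"hand": -1, "x": 0, "y": 0, "z": 0.001, "yaw": 0}, {"hand": -1, "x": 0, "y": 0, "z": 0, "yaw": 0}]'

```text
clock: 10.25
eef_pos: [561.4, -188.9, 59.3]
eef_rot: [-3.141, -0.0, 1.59]
wrist_force: [0.7, -0.1, -3.5]
finger_gap: 13.6
finger_force: 40.0
```

>>> arm_command --targets '[{"hand": -1, "x": 0, "y": 0, "z": 0.001, "yaw": 0}, {"hand": -1, "x": 0, "y": 0, "z": 0, "yaw": 0}]'

```text
clock: 10.45
eef_pos: [561.3, -188.9, 58.3]
eef_rot: [-3.141, -0.0, 1.59]
wrist_force: [-0.2, 0.1, -3.6]
finger_gap: 13.5
finger_force: 40.0
```

>>> arm_command --targets '[{"hand": -1, "x": 0, "y": 0, "z": 0.001, "yaw": 0}, {"hand": -1, "x": 0, "y": 0, "z": 0, "yaw": 0}]'

```text
clock: 10.65
eef_pos: [561.4, -188.9, 57.3]
eef_rot: [-3.141, -0.0, 1.59]
wrist_force: [0.3, -0.3, -4.1]
finger_gap: 13.7
finger_force: 40.0
```

>>> arm_command --targets '[{"hand": -1, "x": 0, "y": 0, "z": 0.001, "yaw": 0}, {"hand": -1, "x": 0, "y": 0, "z": 0, "yaw": 0}]'

```text
clock: 10.85
eef_pos: [561.4, -188.9, 56.3]
eef_rot: [-3.141, -0.0, 1.59]
wrist_force: [-0.2, 0.1, -4.4]
finger_gap: 13.8
finger_force: 40.0
```

>>> arm_command --targets '[{"hand": -1, "x": 0, "y": 0, "z": 0.001, "yaw": 0}, {"hand": -1, "x": 0, "y": 0, "z": 0, "yaw": 0}]'

```text
clock: 11.05
eef_pos: [561.4, -188.9, 55.3]
eef_rot: [-3.141, -0.0, 1.59]
wrist_force: [-1.5, 1.2, -4.1]
finger_gap: 13.8
finger_force: 40.0
```

>>> arm_command --targets '[{"hand": -1, "x": 0, "y": 0, "z": 0.001, "yaw": 0}, {"hand": -1, "x": 0, "y": 0, "z": 0, "yaw": 0}]'

```text
clock: 11.25
eef_pos: [561.4, -188.9, 54.3]
eef_rot: [-3.141, -0.0, 1.59]
wrist_force: [1.0, 0.1, -4.3]
finger_gap: 14.0
finger_force: 40.0
```

>>> arm_command --targets '[{"hand": -1, "x": 0, "y": 0, "z": 0.001, "yaw": 0}, {"hand": -1, "x": 0, "y": 0, "z": 0.001, "yaw": 0}, {"hand": -1, "x": 0, "y": 0, "z": 0, "yaw": 0}]'

```text
clock: 11.55
eef_pos: [561.3, -188.9, 52.2]
eef_rot: [-3.141, -0.0, 1.59]
wrist_force: [0.1, -0.2, -4.1]
finger_gap: 13.9
finger_force: 40.0
```

>>> arm_command --targets '[{"hand": -1, "x": 0, "y": 0, "z": 0.001, "yaw": 0}, {"hand": -1, "x": 0, "y": 0, "z": 0.001, "yaw": 0}, {"hand": -1, "x": 0, "y": 0, "z": 0, "yaw": 0}]'

```text
clock: 11.85
eef_pos: [561.4, -188.9, 50.3]
eef_rot: [-3.141, -0.0, 1.59]
wrist_force: [1.1, -0.2, -3.9]
finger_gap: 13.8
finger_force: 40.0
```

>>> arm_command --targets '[{"hand": -1, "x": 0, "y": 0, "z": 0.001, "yaw": 0}, {"hand": -1, "x": 0, "y": 0, "z": 0.001, "yaw": 0}, {"hand": -1, "x": 0, "y": 0, "z": 0, "yaw": 0}]'

```text
clock: 12.15
eef_pos: [561.4, -188.9, 48.3]
eef_rot: [-3.141, -0.0, 1.59]
wrist_force: [-0.2, -1.0, -3.5]
finger_gap: 13.9
finger_force: 40.0
```

>>> arm_command --targets '[{"hand": -1, "x": 0, "y": 0, "z": 0.001, "yaw": 0}, {"hand": -1, "x": 0, "y": 0, "z": 0.001, "yaw": 0}, {"hand": -1, "x": 0, "y": 0, "z": 0, "yaw": 0}]'

```text
clock: 12.45
eef_pos: [561.4, -188.9, 46.3]
eef_rot: [-3.141, -0.0, 1.59]
wrist_force: [-0.2, 0.3, -3.6]
finger_gap: 14.0
finger_force: 40.0
```

>>> arm_command --targets '[{"hand": -1, "x": 0, "y": 0, "z": 0.001, "yaw": 0}, {"hand": -1, "x": 0, "y": 0, "z": 0.001, "yaw": 0}, {"hand": -1, "x": 0, "y": 0, "z": 0, "yaw": 0}]'

```text
clock: 12.75
eef_pos: [561.3, -188.9, 44.3]
eef_rot: [-3.141, -0.0, 1.59]
wrist_force: [-0.9, -0.3, -4.3]
finger_gap: 13.7
finger_force: 40.0
```

>>> arm_command --targets '[{"hand": -1, "x": 0, "y": 0, "z": 0.001, "yaw": 0}, {"hand": -1, "x": 0, "y": 0, "z": 0, "yaw": 0}]'

```text
clock: 12.95
eef_pos: [561.4, -188.9, 43.3]
eef_rot: [-3.141, -0.0, 1.59]
wrist_force: [0.7, -0.3, -3.6]
finger_gap: 13.7
finger_force: 40.0
```

>>> arm_command --targets '[{"hand": -1, "x": 0, "y": 0, "z": 0.0005, "yaw": 0}, {"hand": -1, "x": 0, "y": 0, "z": 0, "yaw": 0}]'

```text
clock: 13.15
eef_pos: [561.4, -188.9, 42.9]
eef_rot: [-3.142, -0.0, 1.59]
wrist_force: [0.4, 0.5, -4.5]
finger_gap: 13.9
finger_force: 40.0
```

>>> arm_command --targets '[{"hand": -1, "x": 0, "y": 0, "z": 0.0004, "yaw": 0}, {"hand": -1, "x": 0, "y": 0, "z": 0, "yaw": 0}]'

```text
clock: 13.35
eef_pos: [561.4, -188.9, 42.5]
eef_rot: [-3.142, -0.0, 1.59]
wrist_force: [0.7, -0.1, -3.6]
finger_gap: 13.9
finger_force: 40.0
```

>>> arm_command --targets '[{"hand": -1, "x": 0, "y": 0, "z": 0.0003, "yaw": 0}, {"hand": -1, "x": 0, "y": 0, "z": 0, "yaw": 0}]'

```text
clock: 13.55
eef_pos: [561.5, -188.9, 42.5]
eef_rot: [3.142, 0.0, 1.59]
wrist_force: [-2.6, 1.7, -0.4]
finger_gap: 13.9
finger_force: 40.0
```

The plate has touched the deck: the wrist force in z went from -4 to -0.4 N. I'll release it and lift.

>>> arm_command --targets '[{"hand": -0.15, "x": 0, "y": 0, "z": 0, "yaw": 0}, {"hand": -0.15, "x": 0, "y": 0, "z": 0, "yaw": 0}, {"hand": -0.15, "x": 0, "y": 0, "z": 0, "yaw": 0}, {"hand": -0.15, "x": 0, "y": 0, "z": 0, "yaw": 0}, {"hand": -0.15, "x": 0, "y": 0, "z": 0, "yaw": 0}, {"hand": -0.15, "x": 0, "y": 0, "z": 0, "yaw": 0}]'

```text
clock: 14.15
eef_pos: [561.4, -189.0, 42.3]
eef_rot: [3.142, 0.0, 1.59]
wrist_force: [-0.1, -0.6, 0.1]
finger_gap: 39.6
finger_force: 0.0
```

>>> arm_command --targets '[{"hand": -0.15, "x": 0, "y": 0, "z": -0.01, "yaw": 0}, {"hand": -0.15, "x": 0, "y": 0, "z": -0.025, "yaw": 0}, {"hand": -0.15, "x": 0, "y": 0, "z": -0.035, "yaw": 0}, {"hand": -0.15, "x": 0, "y": 0, "z": -0.035, "yaw": 0}, {"hand": -1, "x": -0.04, "y": 0, "z": -0.015, "yaw": 0}, {"hand": -1, "x": -0.04, "y": 0, "z": 0, "yaw": 0}, {"hand": -1, "x": 0, "y": 0, "z": 0, "yaw": 0}, {"hand": -1, "x": 0, "y": 0, "z": 0, "yaw": 0}, {"hand": -1, "x": 0, "y": 0, "z": 0, "yaw": 0}, {"hand": -1, "x": 0, "y": 0, "z": 0, "yaw": 0}]'

```text
clock: 15.15
eef_pos: [563.1, -268.0, 162.4]
eef_rot: [3.142, -0.0, 1.591]
wrist_force: [0.4, 1.0, 0.3]
finger_gap: 0.6
finger_force: 0.0
```

Run:
```python
from h import *
s=manip.read_state();print(s["clock"],s["eef_pos"],s["eef_rot"])
import json
c=get_calibration("wrist");json.dump({k:np.array(v).tolist() for k,v in c.items()},open("w4.json","w"))
im=camera("wrist")[:,:,::-1];cv2.imwrite("pics/w4.png",im)
cv2.imwrite("pics/w4c.png",cv2.resize(im[0:235,240:430],None,fx=2.5,fy=2.5,interpolation=cv2.INTER_CUBIC))
```

```text
15.15 [ 563.09933098 -267.96432803  162.43000659] [ 3.14158722e+00 -8.64180492e-05  1.59087527e+00]
```

View pics/w4c.png

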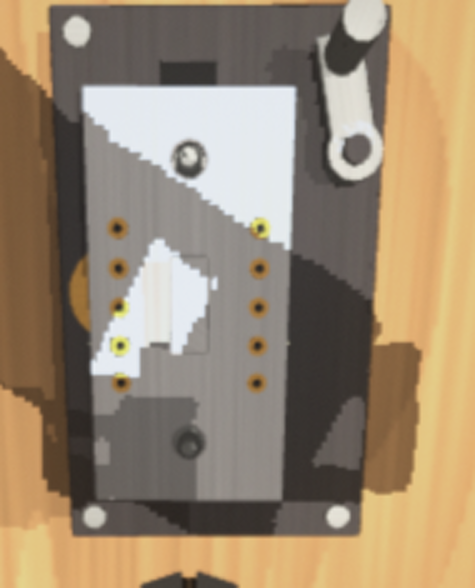

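The plate is seated with both pins showing through its holes, at crop (189,157) and (188,443). The keeper is still open, with its hub at (355,150) and the post top at (364,18).

Run:
```python
from h import *
import json
w={k:np.array(v) for k,v in json.load(open("w4.json")).items()}
f=lambda x,y,z:onz(w,240+x/2.5,y/2.5,z)[:2].round(1)
print("post top",f(364,18,83),"post base",f(345,65,48),"pivot",f(355,150,48),"screws",f(94,516,30),f(338,516,30),f(77,31,30),"pins",f(189,155,48),f(188,443,48))
c=get_calibration("scene");im=cv2.imread("pics/s1.png")
print("scene post top",onz(c,205+325/6,140+326/6,83),"pivot",onz(c,205+283/6,140+345/6,48))
```

```text
post top [ 614.4 -101.7] post base [ 616.  -104.2] pivot [ 621.8 -132.2] screws [ 521.1 -279.6] [ 629.6 -277.4] [517.  -89.3] pins [ 560.3 -135.1] [ 562.2 -243. ]
scene post top [613.82737067 -99.01489503  83.        ] pivot [ 619.51485357 -131.68877983   48.        ]
```

>>> arm_command --targets '[{"hand": -0.15, "x": 0, "y": 0, "z": 0, "yaw": -0.105}, {"hand": -0.15, "x": 0, "y": 0, "z": 0, "yaw": -0.105}, {"hand": -0.15, "x": 0.0375, "y": 0.022, "z": 0, "yaw": 0}, {"hand": -0.15, "x": 0.0375, "y": 0.022, "z": 0, "yaw": 0}, {"hand": -0.15, "x": 0.0375, "y": 0.022, "z": 0, "yaw": 0}, {"hand": -0.15, "x": 0.0375, "y": 0.0225, "z": 0, "yaw": 0}, {"hand": -0.15, "x": 0, "y": 0, "z": 0.03, "yaw": 0}, {"hand": -0.15, "x": 0, "y": 0, "z": 0.03, "yaw": 0}, {"hand": -0.15, "x": 0, "y": 0, "z": 0, "yaw": 0}, {"hand": -0.15, "x": 0, "y": 0, "z": 0, "yaw": 0}]'

```text
clock: 16.2
eef_pos: [615.2, -102.5, 103.0]
eef_rot: [-3.142, -0.0, 1.8]
wrist_force: [0.3, -0.1, 0.3]
finger_gap: 40.0
finger_force: 0.0
```

>>> arm_command --targets '[{"hand": -0.15, "x": 0.001, "y": 0, "z": 0.015, "yaw": 0}, {"hand": -0.15, "x": 0, "y": 0, "z": 0.016, "yaw": 0}, {"hand": -0.15, "x": 0, "y": 0, "z": 0.015, "yaw": 0}, {"hand": -0.15, "x": 0, "y": 0, "z": 0, "yaw": 0}, {"hand": -0.15, "x": 0, "y": 0, "z": 0, "yaw": 0}]'

```text
clock: 16.7
eef_pos: [614.8, -101.8, 55.9]
eef_rot: [-3.141, -0.0, 1.8]
wrist_force: [-0.2, -0.3, -0.8]
finger_gap: 40.2
finger_force: 0.0
```

>>> arm_command --targets '[{"hand": -0.6, "x": 0, "y": 0, "z": 0, "yaw": 0}, {"hand": -0.6, "x": 0, "y": 0, "z": 0, "yaw": 0}, {"hand": -0.6, "x": 0, "y": 0, "z": 0, "yaw": 0}, {"hand": -0.6, "x": 0, "y": 0, "z": 0, "yaw": 0}, {"hand": -0.6, "x": 0, "y": 0, "z": 0, "yaw": 0}]' --newtons 6

```text
clock: 17.2
eef_pos: [614.9, -101.8, 56.4]
eef_rot: [3.141, 0.0, 1.8]
wrist_force: [0.0, -0.5, -0.2]
finger_gap: 18.7
finger_force: 0.0
```

>>> arm_command --targets '[{"hand": -0.6, "x": -0.0003, "y": -0.0045, "z": 0, "yaw": -0.141}, {"hand": -0.6, "x": -0.0003, "y": -0.0045, "z": 0, "yaw": -0.141}, {"hand": -0.6, "x": -0.0003, "y": -0.0045, "z": 0, "yaw": -0.141}, {"hand": -0.6, "x": -0.0003, "y": -0.0045, "z": 0, "yaw": -0.141}, {"hand": -0.6, "x": -0.0003, "y": -0.0045, "z": 0, "yaw": -0.141}, {"hand": -0.6, "x": 0, "y": 0, "z": 0, "yaw": 0}]'

```text
clock: 17.8
eef_pos: [596.2, -114.0, 56.4]
eef_rot: [3.141, 0.0, 2.507]
wrist_force: [-0.2, 0.7, 0.2]
finger_gap: 18.9
finger_force: 0.0
```

>>> arm_command --targets '[{"hand": -0.6, "x": -0.0003, "y": -0.0045, "z": 0, "yaw": -0.141}, {"hand": -0.6, "x": -0.0003, "y": -0.0045, "z": 0, "yaw": -0.141}, {"hand": -0.6, "x": -0.0003, "y": -0.0045, "z": 0, "yaw": -0.141}, {"hand": -0.6, "x": -0.0003, "y": -0.0045, "z": 0, "yaw": -0.141}, {"hand": -0.6, "x": 0, "y": 0, "z": 0, "yaw": 0}]'

```text
clock: 18.3
eef_pos: [590.1, -130.6, 56.3]
eef_rot: [3.142, -0.0, 3.067]
wrist_force: [0.5, 0.3, -0.0]
finger_gap: 18.7
finger_force: 0.0
```

>>> arm_command --targets '[{"hand": -0.6, "x": 0, "y": -0.002, "z": 0, "yaw": -0.07}, {"hand": -0.6, "x": 0, "y": -0.001, "z": 0, "yaw": 0}, {"hand": -0.6, "x": 0, "y": -0.0005, "z": 0, "yaw": 0}, {"hand": -0.6, "x": 0, "y": 0, "z": 0, "yaw": 0}]'

```text
clock: 18.7
eef_pos: [589.8, -133.8, 56.2]
eef_rot: [3.141, -0.0, 3.135]
wrist_force: [-1.6, 2.4, 1.4]
finger_gap: 18.8
finger_force: 1.1
```

>>> arm_command --targets '[{"hand": -0.6, "x": 0, "y": -0.0007, "z": 0, "yaw": 0}, {"hand": -0.6, "x": 0, "y": 0, "z": 0, "yaw": 0}]'

```text
clock: 18.9
eef_pos: [589.9, -134.6, 56.2]
eef_rot: [3.142, -0.0, 3.138]
wrist_force: [-1.4, 1.7, 1.2]
finger_gap: 18.8
finger_force: 1.1
```

>>> arm_command --targets '[{"hand": -0.6, "x": 0, "y": -0.0007, "z": 0, "yaw": 0}, {"hand": -0.6, "x": 0, "y": 0, "z": 0, "yaw": 0}]'

```text
clock: 19.1
eef_pos: [589.8, -135.5, 56.2]
eef_rot: [3.142, -0.0, 3.138]
wrist_force: [-2.2, 1.9, -0.6]
finger_gap: 18.9
finger_force: 1.0
```

>>> arm_command --targets '[{"hand": -0.6, "x": 0, "y": -0.0007, "z": 0, "yaw": 0}, {"hand": -0.6, "x": 0, "y": 0, "z": 0, "yaw": 0}]'

```text
clock: 19.3
eef_pos: [589.8, -136.1, 56.2]
eef_rot: [3.141, -0.0, 3.139]
wrist_force: [-0.5, 2.1, -0.3]
finger_gap: 18.8
finger_force: 1.2
```

>>> arm_command --targets '[{"hand": -0.6, "x": 0, "y": -0.0005, "z": 0, "yaw": 0}, {"hand": -0.6, "x": 0, "y": 0, "z": 0, "yaw": 0}]'

```text
clock: 19.5
eef_pos: [589.9, -136.2, 56.2]
eef_rot: [3.141, -0.0, 3.139]
wrist_force: [-2.0, 5.1, 0.9]
finger_gap: 19.0
finger_force: 2.7
```

The keeper is at its stop: the force rose to 5 N and the motion stopped. I'll back off, open the fingers and lift away.

>>> arm_command --targets '[{"hand": -0.3, "x": 0, "y": 0.0025, "z": 0, "yaw": 0}, {"hand": -0.3, "x": 0, "y": 0, "z": 0, "yaw": 0}, {"hand": -0.3, "x": 0, "y": 0, "z": 0, "yaw": 0}, {"hand": -0.3, "x": 0, "y": 0, "z": -0.02, "yaw": 0}, {"hand": -0.3, "x": 0, "y": 0, "z": -0.035, "yaw": 0}, {"hand": -0.3, "x": 0, "y": 0, "z": -0.045, "yaw": 0}, {"hand": -0.3, "x": 0.03, "y": 0.04, "z": -0.01, "yaw": 0}, {"hand": -0.3, "x": 0.03, "y": 0.04, "z": 0, "yaw": 0}, {"hand": -0.3, "x": 0.03, "y": 0.04, "z": 0, "yaw": 0}, {"hand": -0.3, "x": 0, "y": 0, "z": 0, "yaw": 0}]'

```text
clock: 20.5
eef_pos: [498.5, -11.6, 166.5]
eef_rot: [3.141, 0.0, -3.141]
wrist_force: [0.1, 0.8, -0.0]
finger_gap: 33.0
finger_force: 0.0
```

Run:
```python
from h import *
s=manip.read_state();print(s["clock"],s["eef_pos"],s["wrist_force"])
im=camera("scene")[:,:,::-1]
cv2.imwrite("pics/s2c.png",cv2.resize(im[140:240,185:325],None,fx=5.5,fy=5.5,interpolation=cv2.INTER_CUBIC))
```

```text
20.5 [498.46794113 -11.57339481 166.48597358] [ 0.1293167   0.82770105 -0.03657666]
```

View pics/s2c.png

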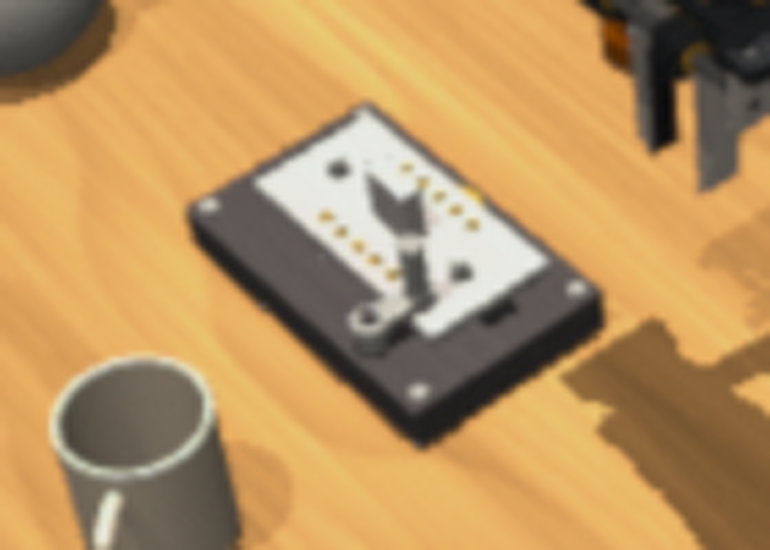

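The plate lies flush. The keeper arm reaches from its hub at (368,318) over the plate's edge along the fixture's -x, and the gripper is clear. I'll hand it in.

```bash
python3 -c "
from cell import manip
print(manip.sign_off())"
```

```text
the job is handed in; nothing more can be done
None
```

The job is handed in: the plate is flush on the deck with both pins through its holes, the keeper is closed against its stop, the gripper is clear, and I touched none of the bystanders; the sign-off returned no verdict.

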